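# Load the soap dispenser's cell

### The job

Put the thick rechargeable cell from the wire rest into the battery cradle of the opened soap dispenser: tip its flat end down against the coil spring and press, then roll its nub end down past the retaining lip until the cell lies fully home on the ribs, held between the spring and the end wall. Work gently: do not squash the spring solid or force the cell over the lip with hard pushing, and leave the other things where they are.

Things in the scene. Friction and masses are not known exactly. Their poses are not given: they have to be found in the camera images.
- cell_center (a point): Centre of the thick cell: grey cylinder 26 mm in diameter, 66 mm long, plus a steel nub (10 mm in diameter, 1.5 mm long) on one end; about 90 g. Its x axis runs along the cell from nub end to flat end: nub tip at x = -34.5 mm, flat end at x = +33 mm. It starts level on the wire rest, centre 27 mm above the bench, both sides free for fingers.
- cell_nub (a point): Tip of the thick cell's nub, on its axis, 34.5 mm from its centre.
- rest: Fixed wire rest the cell starts on: plate 64 x 34 x 4 mm, origin under its centre; two wires along its x (the cell's direction), 21 mm wide over all, tops 16.5 mm above the bench. Two thin cells stand some 75 mm from its centre towards -x (the nub side), and a screwdriver lies 90 mm off towards -y.
- chassis: White plate of the opened soap dispenser, 230 (x) x 90 (y) x 10 mm, lying flat and fixed; origin under its centre. The grey battery cradle stands around x = -45 mm, its spring towards +x; gearbox and motor stand from x = 52 to 112 mm, up to 46 mm above the bench. A loose white cover lies beside the plate, 90 mm off towards -y.
- seat (a point): Nominal middle of the cradle, on the plate's top (10 mm above the bench); x from lip wall to spring, z up. The cradle is screwed on through slots: it really sits up to 8 mm either way along x (not y), to be felt or seen. Home, the cell's axis is 15.5 mm above here, flat end to +x, on two ribs (y = +-8.5 mm, 5 mm high, 65 mm long). No side walls: fingers have room.
- lip_end (a point): Nominal foot of the end wall's inner face, on the plate's top, 34.5 mm to -x of seat (it shifts with the cradle). The nub rests on this face when home. Wall 34 mm wide, 33 mm high, 8 mm thick; its retaining lip overhangs 6.5 mm towards the spring, from 30 to 33 mm above the plate, 26 mm wide. The nub end must pass the lip with the cell held back against the spring.
- spring_end (a point): Nominal free tip of the coil spring, 30 mm to +x of seat, 15.5 mm above the plate (shifts with the cradle). Rounded tip, 10 mm radius. Yields to +x at 0.8 N per mm: clearing the lip takes 10 mm (8 N), solid at 15 mm (12 N). Its block's face is 23 mm behind the free tip (34 mm wide, 30 mm high). With the flat end on it, a cell tilted 30 to 36 degrees has its nub end above the lip.
- spring (a joint): How far the spring's tip is pressed towards its block, in m: 0 free, 0.003 with the cell home, 0.015 solid.
Mind the look-alikes: they are no part of the job. Leave any purple look-alike of the part that bears cell_center alone.

How it is judged:
By the outcome, as a careful person would: the job done as asked, in the order asked, and still so for the second after the job is handed in, with the robot touching nothing.
It also fails if it takes over 72 s, if anything falls off the work surface, if the arm or the gripper's body presses on something with over 40 N, if the wrist force passes 120 N, or if a joint passes its speed limit or range.

### The arm

A 7-joint arm with a two-finger parallel gripper is mounted at the origin on the work surface. World frame = base frame: x ahead of the robot, y to its left, z up, the work surface at z = 0. Lengths are in mm, angles in rad, forces in N, time in s.
With the tool pointing down it reaches from about 350 to 900 mm from the base axis. Payload 8.1 kg.
Tool frame: the origin (TCP) lies at the very end of the fingers, on their centre line; the grasp point (between the pads) lies 19 mm behind it; z points along the fingers, y is the direction in which the jaws open and shut (so a half turn about z gives the same grasp; the last joint's range is limited). The gripper opens to 85 mm and grips with 20 to 120 N. Pads are 22 mm wide; open, the fingers measure 114 mm over their backs; the gripper's body (76 mm by 85 mm) begins 54 mm behind the grasp point. The pads swing forward as they close: fully open they stand 13 mm farther back than shut.
Start: joints at [-1.365, 0.434, 0.025, 1.573, -0.012, 1.134, -0.075], TCP at [189.974, 595.442, 231.323] pointing down, gripper open.
Joint ranges: [-2.62, 2.62], [-0.44, 2.09], [-1.27, 1.32], [0.08, 2.57], [-1.32, 4.46], [0.12, 2], [-2.74, 2.74]. Speed limits (rad/s): [2.22, 2.22, 3.01, 3.01, 3.14, 3.14, 3.14].

### API

Orientations are given as a unit quaternion [x, y, z, w].
In Python, from plant import env, cams gives the robot as it stands.
- The arm moves only by the tool servo_tool, never from a script. Its argument "targets" is a list of rows, each a list of 6 numbers: the shift along the tool's x, y, z in m, then the turn, a rotation vector about the tool's x, y, z in degrees. A call has 1 to 20 rows; each row is the pose to reach, as a shift and turn from the pose commanded when the call began, along the tool's axes at that moment; what a row does not reach only later rows make up. A row lasts 1/12 s, in which the tool goes at most 41.7 mm and 7.16 degrees, less where a joint would pass 70% of its speed; a pose out of reach is approached as far as the arm can. A call with a gripper value outside its range is refused whole. "jaw" is the closure in counts, from 0 (fully open) to 255 (shut), set as the call begins (left out, the last holds). The fingers move at their own pace and stop on an object; "grip_force" is the grip in N (left out, the last holds). Time passes only in rows, so rows that repeat a pose let the fingers close. It gives the time, the measured TCP pose, the force and the opening at its end, in the units of the state.
- env.read_state(): the state, without advancing time (a new reading comes with each control period).
- cams.camera(name): name is "scene" or "top" or "wrist"; returns the picture (384x512x3 uint8, red, green, blue); there is no depth.
- cams.camera_info(name): a dict with "mtx" (3x3 intrinsics, pixels), "k1" (the pictures are not rectified: a ray, as slopes to the right and down, at radius r is drawn at 1 + k1 r^2 times it, then the intrinsics apply), "R" (3x3) and "t" (3): a world point X has camera coordinates R X + t. Camera axes: x right, y down, z forward; pixel columns grow to the right and rows downward; lengths in mm; the calibration is good to about 2 mm. A picture is of the moment at which its call begins: read the wrist's pose just before it. camera_info takes no time and is no camera call; for the wrist camera it gives the pose at the moment of the call.
- env.close_job(): hands the job in, once; it reports no verdict.
The state is a dict: "time_s": time; "q": joint angles; "dq": joint speeds; "joint_torque": joint torques, N m; "tool_pos": TCP position; "eef_rot": TCP orientation; "ft_force": force on the tool from outside, world axes, zero at the start; "moment": the same for the moment, N m; "gripper_width": finger opening in mm.
Only numpy, scipy, OpenCV 4.12 (cv2) and the standard library are available. Lean on these libraries where they do the work, as an engineer would, in place of code of your own. Each camera call takes 0.05 s, during which the arm holds its last target. There are 200 camera calls.

## Working session

There is one attempt and no reset: what is moved stays moved. The work goes in short steps, Python scripts to look and compute and a tool call to move; the robot and the scene stay as the last step left them, time stands still between calls to the robot, and variables do not carry over. Pictures are saved under pics/ and viewed, about 8 in all and at most 12, crops included, and the job is handed in when it is done.

Besides the shell and the picture viewer there is one more tool, called as name([rows], argument=value, ...), one row to a line, values as JSON. servo_tool: Moves the arm, as the interface text tells. Its arguments: {"type":"object","properties":{"targets":{"type":"array"},"jaw":{"type":"number"},"grip_force":{"type":"number"}},"required":["targets"]}

```bash
mkdir -p pics; ls; cat > h.py <<'E'
import numpy as np, cv2
from plant import env, cams
from scipy.spatial.transform import Rotation as Ro
def snap(n,f):
    im=cams.camera(n); cv2.imwrite('pics/'+f,im[:,:,::-1]); return im
def ray(info,u,v):
    K=np.array(info['mtx']);k=info['k1'];d=np.array([(u-K[0,2])/K[0,0],(v-K[1,2])/K[1,1]])
    s=d.copy()
    for _ in range(20): s=d/(1+k*(s@s))
    R=np.array(info['R']);t=np.array(info['t'])
    return -R.T@t, R.T@np.array([s[0],s[1],1])
def onz(info,u,v,z):
    c,d=ray(info,u,v); return c+d*(z-c[2])/d[2]
def proj(info,X):
    K=np.array(info['mtx']);p=np.array(info['R'])@np.array(X)+np.array(info['t']);s=p[:2]/p[2];s=s*(1+info['k1']*(s@s))
    return s*[K[0,0],K[1,1]]+[K[0,2],K[1,2]]
E
python3 - <<'E'
from h import *
print(env.read_state())
a=[snap(n,n+'0.png') for n in('top','scene','wrist')]
for n in('top','scene','wrist'):
    i=cams.camera_info(n);print(n,i)
E
```

```text
pics
{'time_s': 0.0, 'q': array([-1.36459401,  0.43523811,  0.0249641 ,  1.57406347, -0.0116074 ,
        1.13400471, -0.07506813]), 'dq': array([ 1.18723801e-03, -3.13731345e-04, -4.96192155e-04, -4.50959963e-04,
       -1.44825233e-03, -1.91287422e-05, -1.13878989e-03]), 'joint_torque': array([ 1.00991543e-03, -6.70467424e+01,  1.02571160e+00, -3.16208303e+01,
        1.57139992e-02,  1.26904302e-02, -1.28351925e-05]), 'tool_pos': array([189.84509258, 594.95419602, 230.52947286]), 'eef_rot': array([ 1.53804504e-01,  9.88100986e-01, -7.82387406e-04, -5.48114766e-05]), 'ft_force': array([ 0.70739752,  0.26552496, -0.44122275]), 'moment': array([ 0.02023548, -0.00345753, -0.00473115]), 'gripper_width': 85.13689545874361}
top {'mtx': array([[457.64355159,   0.        , 261.46324967],
       [  0.        , 457.64355159, 191.51498779],
       [  0.        ,   0.        ,   1.        ]]), 'k1': -0.12346554229331999, 'R': array([[-0.01425366, -0.99981309,  0.01306216],
       [-0.991271  ,  0.0124171 , -0.13125401],
       [ 0.13106729, -0.01481899, -0.99126271]]), 't': array([-10.60438415, 559.02315735, 804.84570534])}
scene {'mtx': array([[467.50788918,   0.        , 263.18241002],
       [  0.        , 467.50788918, 190.32240374],
       [  0.        ,   0.        ,   1.        ]]), 'k1': 0.03668176414859254, 'R': array([[-0.51042109,  0.85991948, -0.00296783],
       [ 0.75780437,  0.44817215, -0.47420908],
       [-0.40645153, -0.24429535, -0.88040726]]), 't': array([ 267.99125568, -401.47077863, 1185.09201365])}
wrist {'mtx': array([[286.7692903 ,   0.        , 255.01033372],
       [  0.        , 286.7692903 , 187.64719834],
       [  0.        ,   0.        ,   1.        ]]), 'k1': -0.059258293740725276, 'R': array([[ 0.30466819,  0.95245693, -0.0017607 ],
       [ 0.91926703, -0.29356677,  0.26223401],
       [ 0.24924971, -0.08151291, -0.96500271]]), 't': array([-622.74261633,  -34.05490986,  378.5675081 ])}
```

```bash
python3 - <<'E'
import cv2
for n in('top','scene'):
    im=cv2.imread(f'pics/{n}0.png');cv2.imwrite(f'pics/{n}0b.png',cv2.resize(im,(800,600),interpolation=cv2.INTER_CUBIC))
E
```

```text
(no output)
```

View pics/top0b.png

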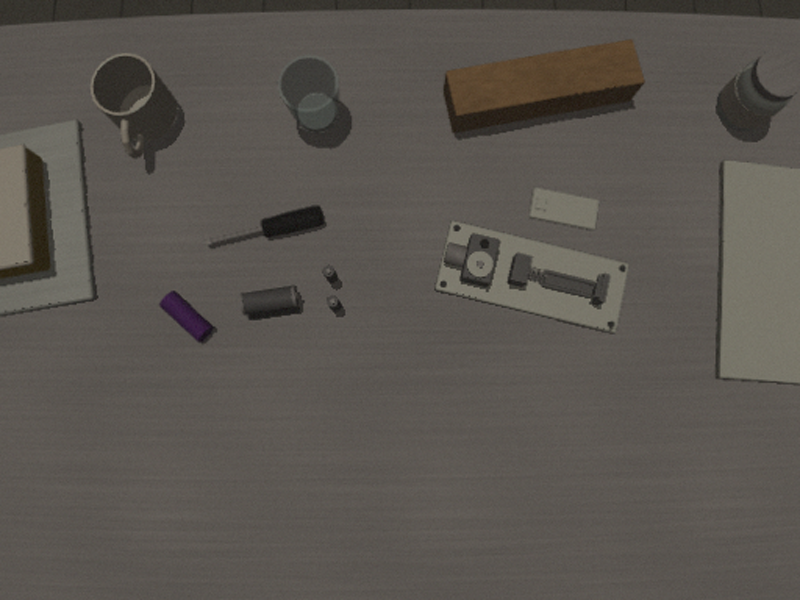

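View pics/scene0b.png

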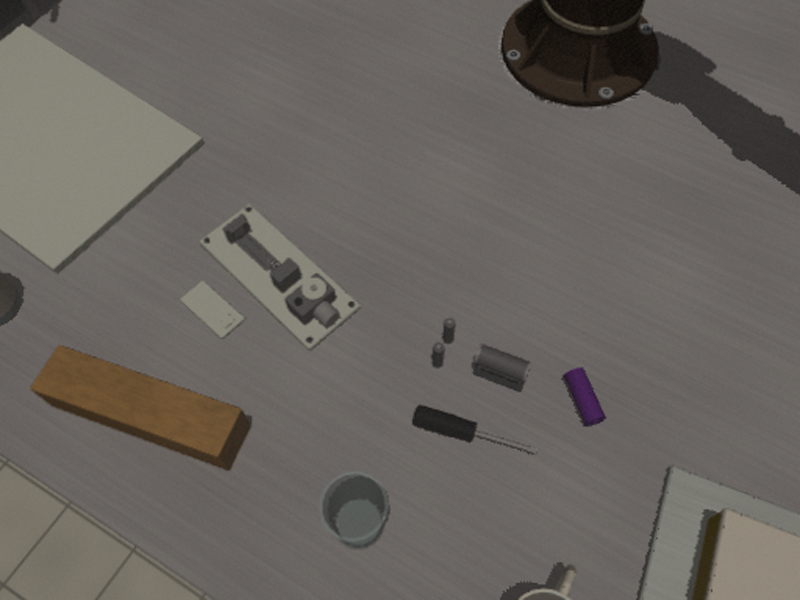

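Top view: the cell is at about (272,302) with its nub to the right (~301,299). The plate corners are (455,222), (627,264), (613,331) and (436,291). The lip wall is at about (600,289), the spring block at about (520,270). The purple look-alike is at (187,316).

```bash
python3 - <<'E'
from h import *
i=cams.camera_info('top');s=1.5625
f=lambda u,v,z:onz(i,(u+.5)/s-.5,(v+.5)/s-.5,z)
c=[f(u,v,10) for u,v in((455,222),(627,264),(613,331),(436,291))]
for p in c:print('corner',p.round(1))
print('mid',np.mean(c,0).round(1), 'len',np.linalg.norm(c[0]-c[1]),np.linalg.norm(c[0]-c[3]))
ax=(c[0]-c[1]+c[3]-c[2]);ax/=np.linalg.norm(ax);print('chassis x yaw',np.degrees(np.arctan2(ax[1],ax[0])))
a=f(243,303,27);b=f(297,300,27);print('cell ends',a,b,(a+b)/2,np.degrees(np.arctan2(*(a-b)[[1,0]])))
print('lipwall',f(600,289,43),'block',f(520,270,40))
i=cams.camera_info('scene')
c=[f(u,v,10) for u,v in((357,305),(310,347),(201,241),(248,206))]
print('scene mid',np.mean(c,0)); a=f(478,357,27);b=f(528,371,27);print('cell',a,b,(a+b)/2)
E
```

```text
corner [658.4 -77.   10. ]
corner [ 603.5 -290.4   10. ]
corner [ 520.3 -268.2   10. ]
corner [572.4 -51.7  10. ]
mid [ 588.7 -171.8   10. ] len 220.3642027909359 89.53172746209394
chassis x yaw 76.03367662780745
cell ends [558.43440624 179.94014021  27.        ] [561.23914953 115.08240669  27.        ] [559.83677788 147.51127345  27.        ] 92.47618722406308
lipwall [ 567.77302389 -244.88070673   43.        ] block [ 592.07576044 -150.36197554   40.        ]
scene mid [ 591.63367916 -168.82242295   10.        ]
cell [570.68484353 122.35296624  27.        ] [556.02702938 183.42469787  27.        ] [563.35593645 152.88883206  27.        ]
```

```bash
cat >> h.py <<'E'
def pose(yaw,tilt=0):  # yaw = direction of tool x (cell nub->flat) in deg; tilt = flat end down
    a=np.radians(yaw);x=np.array([np.cos(a),np.sin(a),0]);z=np.array([0,0,-1.]);y=np.cross(z,x)
    return Ro.from_matrix(np.c_[x,y,z])*Ro.from_rotvec([0,-tilt,0],degrees=True)
def rel(pos,yaw,tilt=0):
    s=env.read_state();R=Ro.from_quat(s['eef_rot'])
    return (R.inv().apply(np.array(pos)-s['tool_pos'])/1000).round(4),(R.inv()*pose(yaw,tilt)).as_rotvec(degrees=True).round(2)
E
python3 - <<'E'
from h import *
print(rel([561,150,190],95))
i=cams.camera_info('wrist');s=env.read_state();R=Ro.from_quat(s['eef_rot'])
c=-np.array(i['R']).T@i['t'];print('cam in tool',R.inv().apply(c-s['tool_pos']));print('cam axes in tool',(R.inv().as_matrix()@np.array(i['R']).T).round(3))
E
```

```text
(array([-0.4888, -0.3112,  0.0411]), array([-5.00e-02,  4.00e-02,  6.73e+01]))
cam in tool [  65.94551372   -1.37664676 -142.4245286 ]
cam axes in tool [[-0.001 -0.965 -0.262]
 [ 1.    -0.001 -0.001]
 [ 0.001 -0.262  0.965]]
```

servo_tool([
  [-0.489,-0.311,0.041,0,0,67.3],
  [-0.489,-0.311,0.041,0,0,67.3],
  [-0.489,-0.311,0.041,0,0,67.3],
  [-0.489,-0.311,0.041,0,0,67.3],
  [-0.489,-0.311,0.041,0,0,67.3],
  [-0.489,-0.311,0.041,0,0,67.3],
  [-0.489,-0.311,0.041,0,0,67.3],
  [-0.489,-0.311,0.041,0,0,67.3],
  [-0.489,-0.311,0.041,0,0,67.3],
  [-0.489,-0.311,0.041,0,0,67.3],
  [-0.489,-0.311,0.041,0,0,67.3],
  [-0.489,-0.311,0.041,0,0,67.3],
  [-0.489,-0.311,0.041,0,0,67.3],
  [-0.489,-0.311,0.041,0,0,67.3],
  [-0.489,-0.311,0.041,0,0,67.3],
  [-0.489,-0.311,0.041,0,0,67.3],
  [-0.489,-0.311,0.041,0,0,67.3],
  [-0.489,-0.311,0.041,0,0,67.3],
  [-0.489,-0.311,0.041,0,0,67.3],
  [-0.489,-0.311,0.041,0,0,67.3],
])

```text
time_s: 1.82
tool_pos: [560.7, 151.9, 190.4]
eef_rot: [0.675, 0.738, 0.0, -0.0]
ft_force: [0.4, -0.4, -0.2]
gripper_width: 85.4
```

```bash
python3 - <<'E'
from h import *
import json
i=cams.camera_info('wrist');im=snap('wrist','w1.png')
json.dump({k:np.array(v).tolist() for k,v in i.items()},open('w1.json','w'))
cv2.imwrite('pics/w1b.png',cv2.convertScaleAbs(cv2.resize(im[:,:,::-1],(800,600),interpolation=cv2.INTER_CUBIC),alpha=1.8))
s=env.read_state();print(s['tool_pos'],s['time_s'],s['q'],s['ft_force'])
E
```

```text
[560.78491551 151.68433377 190.41309011] 1.8667 [-0.66392852  0.41554127  0.42848587  1.76270611 -0.2003858   1.00633053
 -0.07060578] [-0.56867328 -0.18122468 -0.65388437]
```

View pics/w1b.png

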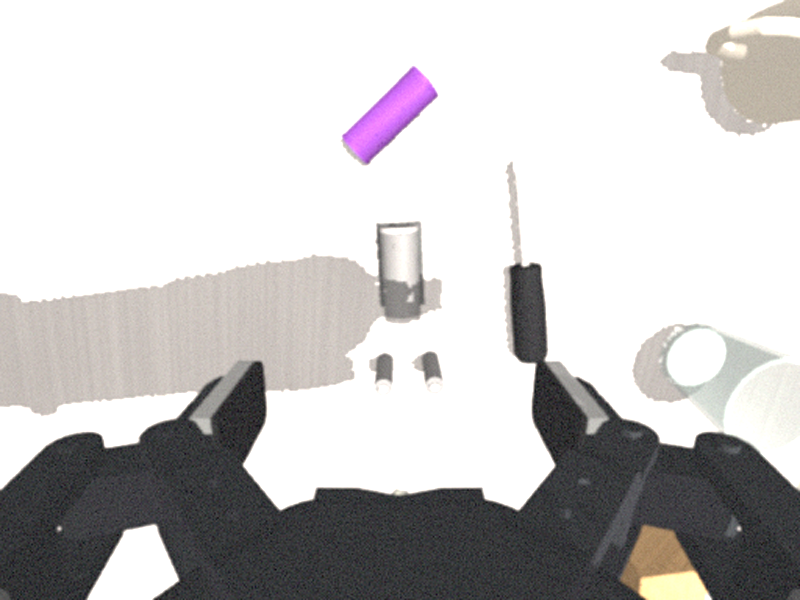

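Wrist view: cell from flat end (400,226) to nub end (402,318), almost exactly in line with the tool.

```bash
python3 - <<'E'
from h import *
import json
i=json.load(open('w1.json'));s=1.5625
f=lambda u,v,z:onz(i,(u+.5)/s-.5,(v+.5)/s-.5,z).round(1)
for z in(27,40):print(z,f(400,226,z),f(402,318,z),f(400,270,z),f(380,270,z),f(421,270,z))
# predicted for centre guess
for c in([561,150],[561,153],[561,147]):
  a=np.radians(93);d=np.array([np.cos(a),np.sin(a)])
  print(c,[((proj(i,[*(np.array(c)+d*t),z])+.5)*s-.5).round(0) for t,z in((33,40),(33,27),(-33,40),(-34.5,27))])
E
```

```text
27 [558.6 181.1  27. ] [565.9 115.7  27. ] [561.3 150.7  27. ] [547.4 149.4  27. ] [575.9 152.   27. ]
40 [558.4 182.6  40. ] [565.4 120.   40. ] [561.  153.5  40. ] [547.7 152.3  40. ] [575.  154.7  40. ]
[561, 150] [array([401., 226.]), array([401., 223.]), array([398., 322.]), array([398., 318.])]
[561, 153] [array([402., 221.]), array([402., 219.]), array([398., 318.]), array([398., 314.])]
[561, 147] [array([401., 230.]), array([401., 228.]), array([397., 326.]), array([397., 322.])]
```

```bash
python3 - <<'E'
from h import *
print(rel([562,150,15],96))
E
```

```text
(array([-0.0019,  0.0011,  0.1754]), array([-0.  , -0.03, -0.89]))
```

servo_tool([
  [-0.002,0.001,0.04,0,0,-0.9],
  [-0.002,0.001,0.08,0,0,-0.9],
  [-0.002,0.001,0.11,0,0,-0.9],
  [-0.002,0.001,0.14,0,0,-0.9],
  [-0.002,0.001,0.16,0,0,-0.9],
  [-0.002,0.001,0.17,0,0,-0.9],
  [-0.002,0.001,0.1755,0,0,-0.9],
  [-0.002,0.001,0.1755,0,0,-0.9],
  [-0.002,0.001,0.1755,0,0,-0.9],
  [-0.002,0.001,0.1755,0,0,-0.9],
])

```text
time_s: 2.7
tool_pos: [563.5, 149.0, 16.2]
eef_rot: [0.67, 0.743, 0.001, 0.001]
ft_force: [-0.0, 0.1, 0.7]
gripper_width: 85.6
```

servo_tool([
  [0,0,0,0,0,0],
  [0,0,0,0,0,0],
  [0,0,0,0,0,0],
  [0,0,0,0,0,0],
  [0,0,0,0,0,0],
  [0,0,0,0,0,0],
  [0,0,0,0,0,0],
  [0,0,0,0,0,0],
  [0,0,0,0,0,0],
  [0,0,0,0,0,0],
  [0,0,0,0,0,0],
  [0,0,0,0,0,0],
], jaw=255, grip_force=70)

```text
time_s: 3.7
tool_pos: [562.3, 148.7, 15.3]
eef_rot: [0.67, 0.743, 0.0, -0.0]
ft_force: [-2.8, -1.3, 7.7]
gripper_width: 24.2
```

servo_tool([
  [0,0,-0.01,0,0,0],
  [0,0,-0.03,0,0,0],
  [0,0,-0.06,0,0,0],
  [0,0,-0.1,0,0,0],
  [0,0,-0.13,0,0,0],
  [0,0,-0.15,0,0,0],
  [0,0,-0.165,0,0,0],
  [0,0,-0.165,0,0,0],
  [0,0,-0.165,0,0,0],
])

```text
time_s: 4.45
tool_pos: [562.7, 148.7, 180.7]
eef_rot: [0.67, 0.743, 0.001, 0.0]
ft_force: [0.2, 1.0, -2.4]
gripper_width: 23.4
```

```bash
python3 - <<'E'
from h import *
print(rel([562,-282,180],76))
i=cams.camera_info('wrist');im=snap('wrist','w2.png')
cv2.imwrite('pics/w2b.png',cv2.convertScaleAbs(im[:,:,::-1],alpha=1.3))
s=env.read_state();print(s['tool_pos'],s['ft_force'],s['moment'])
E
```

```text
(array([-4.283e-01, -4.500e-02,  3.000e-04]), array([ 0.09, -0.05, 19.9 ]))
[562.05736822 148.5975818  179.56749666] [ 0.07921163 -0.59319639 -2.4250269 ] [-0.01212655  0.00553743 -0.01799841]
```

View pics/w2b.png

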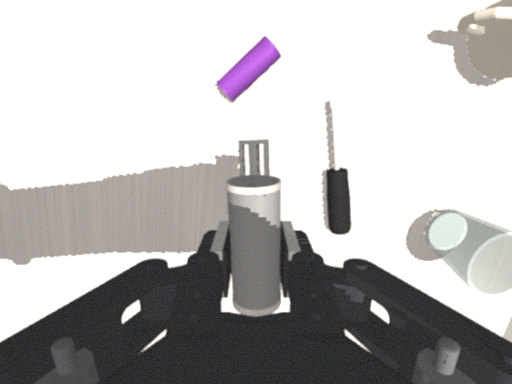

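The cell is held, straight in the tool. Next, move over to the cradle for a close look.

servo_tool([
  [-0.036,-0.004,0,0,0,2],
  [-0.072,-0.008,0,0,0,4],
  [-0.108,-0.011,0,0,0,6],
  [-0.144,-0.015,0,0,0,8],
  [-0.18,-0.019,0,0,0,10],
  [-0.216,-0.023,0,0,0,12],
  [-0.252,-0.026,0,0,0,14],
  [-0.288,-0.03,0,0,0,16],
  [-0.324,-0.034,0,0,0,18],
  [-0.36,-0.038,0,0,0,19.9],
  [-0.39,-0.041,0,0,0,19.9],
  [-0.415,-0.044,0,0,0,19.9],
  [-0.428,-0.045,0,0,0,19.9],
  [-0.428,-0.045,0,0,0,19.9],
  [-0.428,-0.045,0,0,0,19.9],
  [-0.428,-0.045,0,0,0,19.9],
])

```text
time_s: 5.83
tool_pos: [561.9, -279.7, 178.9]
eef_rot: [0.787, 0.616, 0.0, -0.001]
ft_force: [0.4, 0.9, -0.8]
gripper_width: 23.8
```

```bash
python3 - <<'E'
from h import *
import json
i=cams.camera_info('wrist');im=snap('wrist','w3.png')
json.dump({k:np.array(v).tolist() for k,v in i.items()},open('w3.json','w'))
cv2.imwrite('pics/w3b.png',cv2.convertScaleAbs(cv2.resize(im[:,:,::-1],(800,600),interpolation=cv2.INTER_CUBIC),alpha=1.0))
s=env.read_state();print(s['tool_pos'],s['eef_rot'],s['ft_force'],s['moment'])
E
```

```text
[ 562.06419568 -279.46256912  179.10673839] [ 7.87290803e-01  6.16581159e-01  1.63456239e-04 -9.16072037e-04] [ 0.263756    0.43575363 -0.77905992] [ 0.07379001 -0.03340907  0.00010254]
```

View pics/w3b.png

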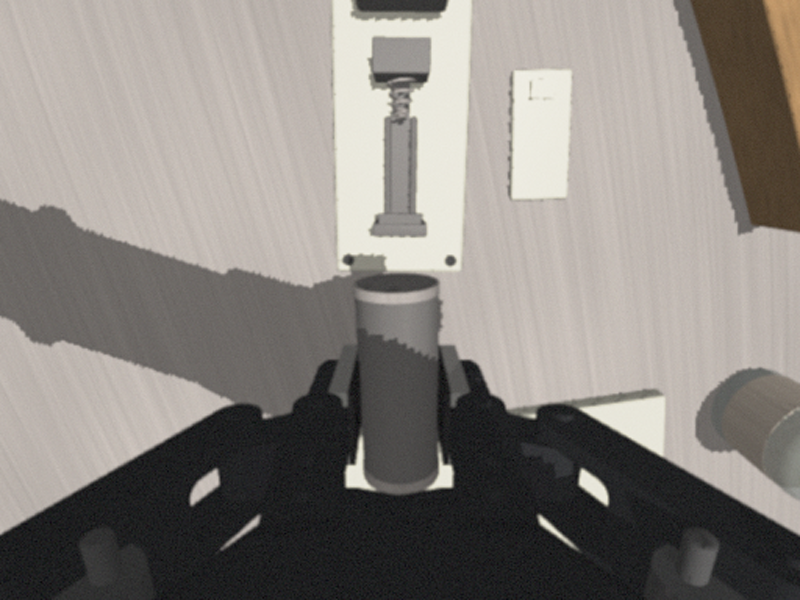

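```bash
python3 - <<'E'
import cv2
im=cv2.imread('pics/w3.png')[15:180,200:310]
cv2.imwrite('pics/w3c.png',cv2.convertScaleAbs(cv2.resize(im,None,fx=3.6,fy=3.6,interpolation=cv2.INTER_CUBIC),alpha=1.1))
E
```

```text
(no output)
```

View pics/w3c.png

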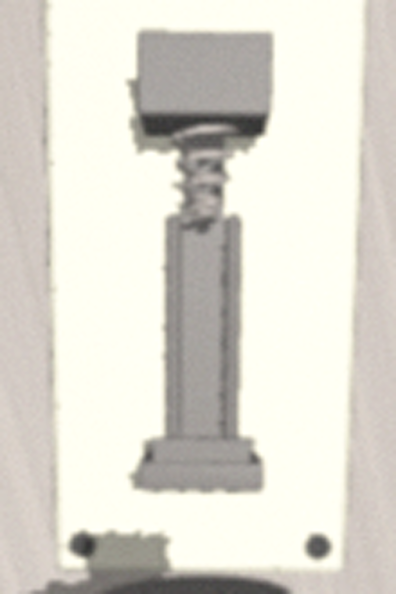

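```bash
python3 - <<'E'
from h import *
import json
i=json.load(open('w3.json'))
f=lambda u,v,z:onz(i,(u+.5)/3.6-.5+200,(v+.5)/3.6-.5+15,z)
L=[f(47,0,10),f(58,570,10)];Rr=[f(365,0,10),f(342,570,10)]
for a in(L,Rr):print('edge yaw',np.degrees(np.arctan2(*(a[0]-a[1])[[1,0]])))
E=f(200,570,10);print('plate end',E, 'width',np.linalg.norm(L[1]-Rr[1]))
g={'end':(200,570,10),'liptop':(203,437,43),'wallstep':(203,462,43),'wallout':(200,490,43),'blockface':(203,114,40),'blockback':(205,32,40),'ribend':(203,215,15),'rib nub':(203,437,15),'sprtip':(203,225,30)}
yaw=np.radians(76);ax=np.array([np.cos(yaw),np.sin(yaw),0]);n=np.array([-ax[1],ax[0],0])
for k,p in g.items():
    X=f(*p);print(k,X.round(1),'along from end',((X-E)@ax).round(1),'lat',((X-E)@n).round(1))
print('midline yaw',np.degrees(np.arctan2(*((L[0]+Rr[0]-L[1]-Rr[1]))[[1,0]])))
E
```

```text
edge yaw 75.40445007599979
edge yaw 75.5463248958055
plate end [ 561.32321864 -282.3504219    10.        ] width 87.64394238888727
end [ 561.3 -282.4   10. ] along from end 0.0 lat 0.0
liptop [ 572.6 -240.4   43. ] along from end 43.4 lat -0.8
wallstep [ 571.  -246.9   43. ] along from end 36.8 lat -0.8
wallout [ 568.4 -254.    43. ] along from end 29.2 lat 0.0
blockface [ 592.  -161.9   40. ] along from end 124.3 lat -0.6
blockback [ 597.1 -143.3   40. ] along from end 143.6 lat -1.1
ribend [ 586.9 -182.7   15. ] along from end 102.9 lat -0.7
rib nub [ 572.1 -242.7   15. ] along from end 41.0 lat -0.8
sprtip [ 585.8 -186.9   30. ] along from end 98.6 lat -0.7
midline yaw 75.47538395486954
```

```bash
python3 - <<'E'
from h import *
import json
i=json.load(open('w3.json'));s=1.5625
T=np.array([562.06,-279.46,179.1]);R=Ro.from_quat([.78729,.61658,.00016,-.00092])
def tl(u,v,zt):
    c,d=ray(i,(u+.5)/s-.5,(v+.5)/s-.5);c=R.inv().apply(c-T);d=R.inv().apply(d);return (c+d*(zt-c[2])/d[2]).round(1)
print('top rim',tl(398,291,-25),'low rim',tl(398,274,1),'sides',tl(356,286,-12),tl(440,286,-12),'nub end top',tl(400,490,-25))
print('yaw',Ro.as_matrix(R)[:,0])
for t in(30,33,36):
  print(t,[((proj(i,T+R.apply([t,0,z]))+.5)*s-.5).round(0) for z in(-25,1)], ((proj(i,T+R.apply([t-66,0,-25]))+.5)*s-.5).round(0))
E
```

```text
top rim [ 33.3  -0.2 -25. ] low rim [32.2 -0.2  1. ] sides [ 31.5 -12.8 -12. ] [ 31.4  12.4 -12. ] nub end top [-30.9   0.3 -25. ]
yaw [0.23965611 0.97085685 0.00138644]
30 [array([399., 303.]), array([399., 281.])] [399. 503.]
33 [array([399., 292.]), array([399., 272.])] [399. 496.]
36 [array([399., 281.]), array([399., 263.])] [399. 488.]
```

```bash
cat >> h.py <<'E'
S=np.array([579.2,-213.3,10.]);YAW=75.5
def tcp(Fx,Fz,th):  # seat-frame flat-face centre -> TCP world
    t=np.radians(th);e=np.array([np.cos(t),-np.sin(t)]);u=np.array([np.sin(t),np.cos(t)])
    C=np.array([Fx,Fz])-33*e;P=C-12*u-0.5*e
    a=np.radians(YAW);return S+[P[0]*np.cos(a),P[0]*np.sin(a),P[1]]
def Fx(d,Fz,th):
    t=np.radians(th);return 40+d-10/np.cos(t)+(Fz-15.5)*np.tan(t)
def go(d,Fz,th): return rel(tcp(Fx(d,Fz,th),Fz,th),YAW,th)
E
python3 - <<'E'
from h import *
for Fz in(16.5,):
 for th in range(36,-1,-3):
  t=np.radians(th);e=np.array([np.cos(t),-np.sin(t)]);u=np.array([np.sin(t),np.cos(t)])
  w=np.r_[[(-34.5,r) for r in np.linspace(-5,5,41)],[(-33,r) for r in np.linspace(-13,13,105)],[(l,r) for l in np.linspace(-33,0,140) for r in(-13,13)]]
  F=np.array([Fx(0,Fz,th),Fz]);P=F-33*e+np.outer(w[:,0],e)+np.outer(w[:,1],u)
  m=(P[:,1]>29.5)&(P[:,1]<33.5)
  # lowest point at wall (x<-28)
  print(th,'need d',round(-28-P[m,0].min(),1) if m.any() else None,'nub tip z',P[20,1].round(1),'low corner',P[-280:,1].min().round(1),'maxwall', (P[P[:,1]<33][:,0].min()+34.5).round(1))
print('above',rel(tcp(Fx(-6,16.5,33),16.5+70,33),YAW,33))
E
```

```text
36 need d -10.9 nub tip z 56.2 low corner 25.4 maxwall 18.2
33 need d -6.8 nub tip z 53.3 low corner 23.6 maxwall 14.1
30 need d -1.6 nub tip z 50.2 low corner 21.7 maxwall 9.1
27 need d 4.7 nub tip z 47.1 low corner 19.9 maxwall 2.9
24 need d 8.1 nub tip z 44.0 low corner 18.0 maxwall -1.6
21 need d 8.0 nub tip z 40.7 low corner 16.2 maxwall -2.1
18 need d 7.9 nub tip z 37.4 low corner 14.3 maxwall -2.5
15 need d 8.4 nub tip z 34.0 low corner 12.5 maxwall -2.7
12 need d 8.2 nub tip z 30.5 low corner 10.6 maxwall -2.8
9 need d 8.2 nub tip z 27.1 low corner 8.8 maxwall -2.9
6 need d 6.9 nub tip z 23.6 low corner 7.0 maxwall -3.1
3 need d 7.4 nub tip z 20.0 low corner 5.2 maxwall -3.1
0 need d None nub tip z 16.5 low corner 3.5 maxwall -3.0
above (array([0.0563, 0.0007, 0.0745]), array([  0.11, -33.08,   0.64]))
```

servo_tool([
  [0.008,0,0.0,0,-5,0.6],
  [0.016,0,0.0,0,-10,0.6],
  [0.024,0,0.01,0,-15,0.6],
  [0.032,0,0.02,0,-20,0.6],
  [0.04,0,0.035,0,-25,0.6],
  [0.048,0.0005,0.05,0,-30,0.6],
  [0.056,0.0007,0.065,0,-33,0.6],
  [0.0563,0.0007,0.0745,0.1,-33,0.6],
  [0.0563,0.0007,0.0745,0.1,-33,0.6],
  [0.0563,0.0007,0.0745,0.1,-33,0.6],
  [0.0563,0.0007,0.0745,0.1,-33,0.6],
])

```text
time_s: 6.8
tool_pos: [575.9, -228.6, 106.7]
eef_rot: [0.759, 0.585, -0.224, 0.174]
ft_force: [0.1, -0.4, -0.6]
gripper_width: 23.5
```

```bash
python3 - <<'E'
from h import *
s=env.read_state();print(s['tool_pos'],s['q'],s['ft_force'])
for dz in (70,25,8,0): print(dz,rel(tcp(Fx(-6,16.5,33),16.5+dz,33),YAW,33))
R=Ro.from_quat(s['eef_rot']).inv();a=np.radians(YAW)
print('chassis x in tool',R.apply([np.cos(a),np.sin(a),0]),'down',R.apply([0,0,-1]))
im=snap('scene','s4.png')
i=cams.camera_info('scene');u,v=proj(i,S).astype(int);print(u,v)
c=im[max(v-75,0):v+60,max(u-90,0):u+90,::-1];cv2.imwrite('pics/s4c.png',cv2.convertScaleAbs(cv2.resize(c,None,fx=4,fy=4,interpolation=cv2.INTER_CUBIC),alpha=1.6))
E
```

```text
[ 575.86949375 -228.55773938  106.6949205 ] [-0.53790093  0.76982091  0.81406383  1.79450714  0.05385178  0.83650471
 -0.16204815] [ 0.0999279  -0.37293261 -0.59068782]
70 (array([ 0.0042, -0.0006, -0.0003]), array([ 0.03, -0.05, -0.26]))
25 (array([ 0.0287, -0.0007,  0.0374]), array([ 0.03, -0.05, -0.26]))
8 (array([ 0.0379, -0.0008,  0.0517]), array([ 0.03, -0.05, -0.26]))
0 (array([ 0.0423, -0.0008,  0.0584]), array([ 0.03, -0.05, -0.26]))
chassis x in tool [ 0.83910621 -0.00345059 -0.54395668] down [ 0.54394894 -0.00296388  0.83911308]
163 160
```

View pics/s4c.png

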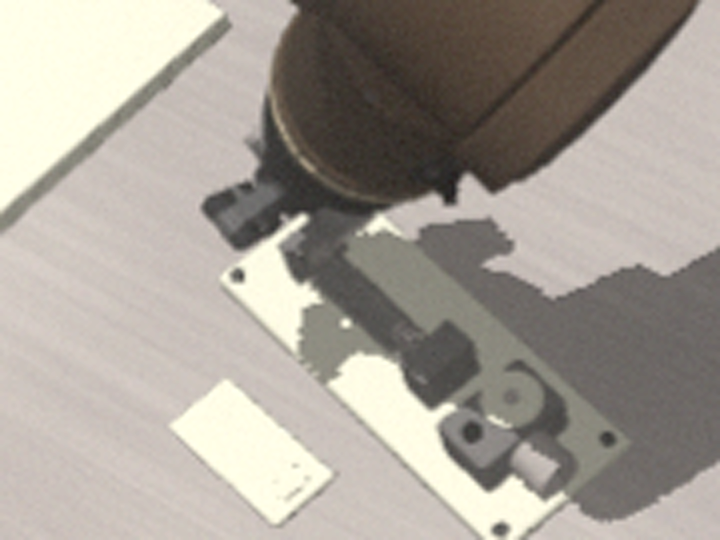

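The scene camera's view is blocked by the arm, so I go on by force. Descending with the flat end 6 mm short of the spring.

servo_tool([
  [0.012,0,0.01,0,0,-0.3],
  [0.0204,-0.0006,0.024,0,0,-0.3],
  [0.0287,-0.0007,0.037,0,0,-0.3],
  [0.033,-0.0007,0.0445,0,0,-0.3],
  [0.0379,-0.0008,0.0517,0,0,-0.3],
  [0.0379,-0.0008,0.0517,0,0,-0.3],
  [0.04,-0.0008,0.055,0,0,-0.3],
  [0.0415,-0.0008,0.057,0,0,-0.3],
  [0.0415,-0.0008,0.057,0,0,-0.3],
  [0.0415,-0.0008,0.057,0,0,-0.3],
])

```text
time_s: 7.68
tool_pos: [576.5, -223.5, 35.2]
eef_rot: [0.757, 0.588, -0.225, 0.174]
ft_force: [-0.3, -0.4, -0.9]
gripper_width: 24.1
```

```bash
python3 - <<'E'
from h import *
s=env.read_state();print(s['tool_pos'],s['ft_force'],s['moment'])
for d in(-6,-3,0,3,6,9,11): print(d,go(d,16.5,33))
E
```

```text
[ 576.51834021 -223.48394352   35.21729781] [-0.28230991 -0.43824705 -0.94809567] [ 0.66591778 -0.13472072  0.03068262]
-6 (array([-0.0009,  0.    ,  0.0012]), array([ 0.04, -0.01,  0.17]))
-3 (array([ 0.0017,  0.0001, -0.0004]), array([ 0.04, -0.01,  0.17]))
0 (array([ 0.0042,  0.0001, -0.0021]), array([ 0.04, -0.01,  0.17]))
3 (array([ 0.0067,  0.0001, -0.0037]), array([ 0.04, -0.01,  0.17]))
6 (array([ 0.0092,  0.0001, -0.0053]), array([ 0.04, -0.01,  0.17]))
9 (array([ 0.0117,  0.0001, -0.007 ]), array([ 0.04, -0.01,  0.17]))
11 (array([ 0.0134,  0.0001, -0.0081]), array([ 0.04, -0.01,  0.17]))
```

servo_tool([
  [0.001,0,-0.0003,0,0,0],
  [0.0025,0,-0.001,0,0,0],
  [0.0042,0,-0.0021,0,0,0],
  [0.0042,0,-0.0021,0,0,0],
  [0.0042,0,-0.0021,0,0,0],
])

```text
time_s: 8.1
tool_pos: [577.6, -218.7, 34.4]
eef_rot: [0.757, 0.588, -0.225, 0.174]
ft_force: [0.4, -0.9, -0.8]
gripper_width: 24.2
```

servo_tool([
  [0.0012,0,-0.0008,0,0,0],
  [0.0025,0,-0.0016,0,0,0],
  [0.0025,0,-0.0016,0,0,0],
  [0.0025,0,-0.0016,0,0,0],
  [0.0025,0,-0.0016,0,0,0],
])

```text
time_s: 8.52
tool_pos: [578.1, -216.4, 34.5]
eef_rot: [0.757, 0.588, -0.225, 0.174]
ft_force: [-1.0, -1.6, -0.3]
gripper_width: 23.7
```

servo_tool([
  [0.0012,0,-0.0008,0,0,0],
  [0.0025,0,-0.0016,0,0,0],
  [0.0025,0,-0.0016,0,0,0],
  [0.0025,0,-0.0016,0,0,0],
  [0.0025,0,-0.0016,0,0,0],
])

```text
time_s: 8.93
tool_pos: [578.8, -213.6, 34.5]
eef_rot: [0.757, 0.588, -0.225, 0.174]
ft_force: [-0.7, -4.2, -0.5]
gripper_width: 23.7
```

```bash
python3 - <<'E'
from h import *
s=env.read_state();print(s['tool_pos'],s['ft_force'],s['moment'])
a=np.radians(YAW);print('F along',s['ft_force']@[np.cos(a),np.sin(a),0])
for d in(6,9,11): print(d,go(d,16.5,33))
E
```

```text
[ 578.77369014 -213.55329102   34.47481365] [-0.66077165 -4.17321527 -0.52724311] [-0.20788192 -0.04860003  0.04512976]
F along -4.205732520253763
6 (array([ 0.0003,  0.0004, -0.0004]), array([0.  , 0.02, 0.17]))
9 (array([ 0.0028,  0.0004, -0.0021]), array([0.  , 0.02, 0.17]))
11 (array([ 0.0045,  0.0004, -0.0031]), array([0.  , 0.02, 0.17]))
```

Force agrees with the model (5.6 mm modelled, about 5 mm measured). Pressing to about 11 mm.

servo_tool([
  [0.0014,0.0002,-0.001,0,0,0],
  [0.0028,0.0003,-0.002,0,0,0],
  [0.004,0.0004,-0.0028,0,0,0],
  [0.005,0.0004,-0.0034,0,0,0],
  [0.005,0.0004,-0.0034,0,0,0],
  [0.005,0.0004,-0.0034,0,0,0],
])

```text
time_s: 9.43
tool_pos: [580.0, -208.5, 34.8]
eef_rot: [0.757, 0.588, -0.226, 0.174]
ft_force: [-1.1, -7.8, -1.1]
gripper_width: 24.0
```

```bash
python3 - <<'E'
from h import *
s=env.read_state();print(s['tool_pos'],s['ft_force'],s['moment'],s['q'])
a=np.radians(YAW);print('F along',s['ft_force']@[np.cos(a),np.sin(a),0])
for th in range(33,-1,-3): print(th,go(11.5,16.5,th))
E
```

```text
[ 580.01455671 -208.54215106   34.75246088] [-1.06053235 -7.82262582 -1.08577752] [-0.81806014  0.07902557  0.07566623] [-0.53566209  0.8759259   0.76077813  1.81383149  0.0084599   0.74420404
 -0.20791848]
F along -7.838992823295085
33 (array([ 0.0007,  0.0004, -0.0004]), array([-0.06,  0.09,  0.14]))
30 (array([0.0016, 0.0004, 0.0012]), array([-0.06,  3.09,  0.14]))
27 (array([0.0026, 0.0004, 0.0028]), array([-0.06,  6.09,  0.14]))
24 (array([0.0036, 0.0004, 0.0043]), array([-0.07,  9.09,  0.14]))
21 (array([0.0047, 0.0004, 0.0058]), array([-0.07, 12.09,  0.14]))
18 (array([0.0059, 0.0004, 0.0073]), array([-0.07, 15.09,  0.13]))
15 (array([0.0071, 0.0004, 0.0087]), array([-0.08, 18.09,  0.13]))
12 (array([0.0083, 0.0004, 0.0101]), array([-0.08, 21.09,  0.13]))
9 (array([0.0096, 0.0004, 0.0115]), array([-0.08, 24.09,  0.13]))
6 (array([0.0109, 0.0004, 0.0128]), array([-0.09, 27.09,  0.13]))
3 (array([0.0123, 0.0004, 0.014 ]), array([-0.09, 30.09,  0.12]))
0 (array([0.0137, 0.0005, 0.0152]), array([-0.09, 33.09,  0.12]))
```

servo_tool([
  [0.0016,0.0004,-0.001,0,0,0],
  [0.0022,0.0004,-0.0004,0,1.5,0.1],
  [0.0028,0.0004,0.0004,0,3,0.1],
  [0.0033,0.0004,0.0012,0,4.5,0.1],
  [0.0038,0.0004,0.002,0,6,0.1],
  [0.0038,0.0004,0.002,0,6,0.1],
  [0.0038,0.0004,0.002,0,6,0.1],
])

```text
time_s: 10.02
tool_pos: [580.3, -207.8, 31.6]
eef_rot: [0.769, 0.595, -0.186, 0.143]
ft_force: [-4.0, -7.2, 4.5]
gripper_width: 23.6
```

```bash
python3 - <<'E'
from h import *
s=env.read_state();print(s['tool_pos'],s['ft_force'],s['moment'])
a=np.radians(YAW);print('F along',s['ft_force']@[np.cos(a),np.sin(a),0])
for th in range(27,-1,-3): print(th,go(12.7,16.5,th))
E
```

```text
[ 580.3029411  -207.83252518   31.57049436] [-3.98217045 -7.24340785  4.53146409] [-1.22993328  0.6599015  -0.08741942]
F along -8.00974407363475
27 (array([ 0.0012,  0.0003, -0.    ]), array([-0.11,  0.09, -0.07]))
24 (array([0.0021, 0.0003, 0.0016]), array([-0.11,  3.09, -0.07]))
21 (array([0.003 , 0.0003, 0.0032]), array([-0.11,  6.09, -0.07]))
18 (array([0.004 , 0.0003, 0.0048]), array([-0.1 ,  9.09, -0.08]))
15 (array([0.005 , 0.0003, 0.0064]), array([-0.1 , 12.09, -0.08]))
12 (array([0.0061, 0.0003, 0.0079]), array([-0.1 , 15.09, -0.08]))
9 (array([0.0073, 0.0003, 0.0094]), array([-0.1 , 18.09, -0.09]))
6 (array([0.0085, 0.0003, 0.0108]), array([-0.1 , 21.09, -0.09]))
3 (array([0.0097, 0.0003, 0.0122]), array([-0.09, 24.09, -0.09]))
0 (array([0.011 , 0.0003, 0.0135]), array([-0.09, 27.09, -0.09]))
```

An unexpected 5.5 N of upward force; checking with a look.

```bash
python3 - <<'E'
from h import *
import json
i=cams.camera_info('wrist');s=env.read_state();im=snap('wrist','w5.png')
json.dump({**{k:np.array(v).tolist() for k,v in i.items()},'T':s['tool_pos'].tolist(),'Q':s['eef_rot'].tolist()},open('w5.json','w'))
c=im[60:384,140:370,::-1];cv2.imwrite('pics/w5c.png',cv2.convertScaleAbs(cv2.resize(c,None,fx=1.85,fy=1.85,interpolation=cv2.INTER_CUBIC),alpha=1.8))
# predicted: cell flat rim top/low, lip edges, block
R=Ro.from_quat(s['eef_rot']);q=lambda X:((proj(i,X)-[140,60])*1.85).round(0)
print('flat top/low rim',q(s['tool_pos']+R.apply([33.5,0,-25])),q(s['tool_pos']+R.apply([33.5,0,1])),'nub top rim',q(s['tool_pos']+R.apply([-32.5,0,-25])))
a=np.radians(YAW);ax=np.array([np.cos(a),np.sin(a),0]);n=np.array([-ax[1],ax[0],0])
for k,(x,y,z) in {'lipL':(-28,13,33),'lipR':(-28,-13,33),'blkL':(53,17,30),'blkR':(53,-17,30)}.items(): print(k,q(S+x*ax+y*n+[0,0,z]))
E
```

```text
flat top/low rim [212. 235.] [212. 211.] nub top rim [213. 476.]
lipL [173. 418.]
lipR [255. 418.]
blkL [136. 218.]
blkR [291. 218.]
```

View pics/w5c.png

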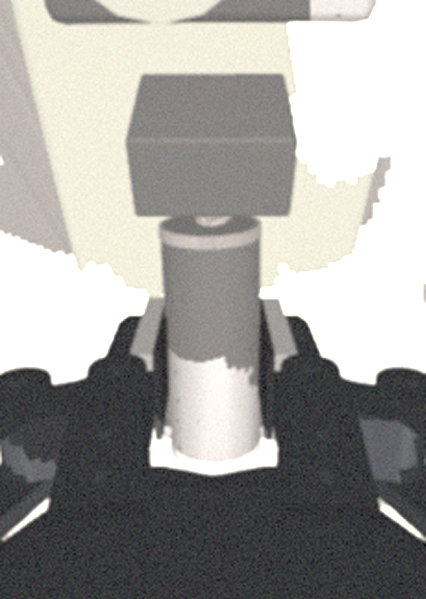

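```bash
python3 - <<'E'
from h import *
import json
from scipy.optimize import least_squares
for nm,T,Q,obs,off,sc in (('w5',0,0,(239,462,213),[140,60],1.85),('w3',[562.06,-279.46,179.1],[.78729,.61658,.00016,-.00092],(291,490,399),[0,0],1.5625)):
    i=json.load(open(nm+'.json'));T=np.array(i.get('T',T));R=Ro.from_quat(i.get('Q',Q))
    q=lambda X:((proj(i,T+R.apply(X))-off)*sc)
    def pts(x0,phi):
        r=Ro.from_rotvec([0,-phi,0],degrees=True);c=np.array([x0,0,-12]);return q(c+r.apply([33,0,-13]))[1],q(c+r.apply([-33,0,-13]))[1],q(c+r.apply([33,0,13]))[1]
    for phi in(-8,-4,0,4,8):print(nm,phi,np.round(pts(.5,phi)))
    print(least_squares(lambda p:np.array(pts(*p))[:2]-obs[:2],[0,0]).x)
E
```

```text
w5 -8 [250. 469. 209.]
w5 -4 [242. 473. 209.]
w5 0 [235. 476. 211.]
w5 4 [229. 479. 212.]
w5 8 [224. 482. 214.]
[ 2.86381565 -7.83533191]
w3 -8 [302. 488. 268.]
w3 -4 [296. 491. 269.]
w3 0 [290. 494. 270.]
w3 4 [285. 496. 271.]
w3 8 [281. 498. 273.]
[ 1.32095652 -2.68578332]
```

```bash
python3 - <<'E'
import cv2,numpy as np
im=cv2.imread('pics/w5.png',0)
print('rows 172-200; cols 224..286 step 4');print('     ',list(range(224,286,4)))
for v in range(172,200):print(v,round((v-60)*1.85),im[v,224:286:4])
print('nub end');
for v in range(296,322,1):print(v,round((v-60)*1.85),im[v,228:282:6])
E
```

```text
rows 172-200; cols 224..286 step 4
      [224, 228, 232, 236, 240, 244, 248, 252, 256, 260, 264, 268, 272, 276, 280, 284]
172 207 [72 74 76 76 75 75 75 76 78 78 78 74 80 73 75 72]
173 209 [76 74 77 73 74 78 76 75 75 79 77 77 77 75 75 71]
174 211 [69 75 74 78 72 78 75 75 77 72 75 75 76 76 75 77]
175 213 [74 71 77 77 73 77 72 74 75 71 74 75 70 77 74 76]
176 215 [85 87 77 70 70 74 77 77 76 79 73 68 67 76 93 92]
177 216 [122 118  87  68  64  67  94  96  90  97  87  65  65  82 120 122]
178 218 [133 121  75  60  67  66 101 100  98 110  80  64  61  73 118 132]
179 220 [135  95  63  64  63  64 101 103 110 110  71  60  61  64 106 131]
180 222 [133  72  64  67  58  65 102 110 117 103  66  65  64  63  98 132]
181 224 [130  68  65  63  66  63  87 102 106  82  62  64  67  67  98 137]
182 226 [132  73  63  66  63  66  68  84  85  68  67  67  62  69  97 133]
183 228 [130  76  69  67  64  67  65  68  67  63  67  67  67  80  97 132]
184 229 [130  88  69  61  65  66  66  69  63  64  71  65  75  93 101 131]
185 231 [131  96  83  70  67  66  67  64  63  65  64  72  93  96 101 134]
186 233 [130  97  95  
[... 1472 characters left out ...]
 123 156]
306 455 [188 136 129 127 135 136 130 126 158]
307 457 [189 153 153 122 134 134 131 150 162]
308 459 [191 171 162 135 134 134 144 174 161]
309 461 [191 183 163 167 147 140 170 179 165]
310 462 [186 187 164 185 172 166 187 180 177]
311 464 [160 185 168 186 186 189 192 179 186]
312 466 [ 87 157 167 188 190 189 190 176 157]
313 468 [ 34  93 143 181 189 187 191 155  94]
314 470 [ 28  39  91 160 189 188 167  96  36]
315 472 [ 14  28  39 107 162 163 110  43  26]
316 474 [ 36  28  33  51 115 107  53  28  30]
317 475 [34 33 27 26 55 53 32 30 39]
318 477 [27 34 21 26 30 32 29 26 29]
319 479 [37 31 27 34 34 24 21 33 34]
320 481 [35 28 29 27 31 25 37 29 31]
321 483 [30 27 27 24 28 35 20 32 28]
```

Measured edges show that the cell hasn't shifted in the grip: flat rim at row 234.5 against 235 predicted, nub end at about 474 against 476. The upward force fits the spring's normal force and friction at this tilt, so I continue rolling.

servo_tool([
  [0.0012,0.0003,0,0,0,0],
  [0.0016,0.0003,0.0008,0,1.5,0],
  [0.0021,0.0003,0.0016,0,3,0],
  [0.0025,0.0003,0.0024,0,4.5,0],
  [0.003,0.0003,0.0032,0,6,0],
  [0.0035,0.0003,0.004,0,7.5,0],
  [0.004,0.0003,0.0048,0,9,0],
  [0.004,0.0003,0.0048,0,9,0],
  [0.004,0.0003,0.0048,0,9,0],
])

```text
time_s: 10.82
tool_pos: [580.6, -207.0, 25.5]
eef_rot: [0.781, 0.604, -0.125, 0.096]
ft_force: [-4.7, -6.9, 5.8]
gripper_width: 23.9
```

```bash
python3 - <<'E'
from h import *
s=env.read_state();print(s['tool_pos'],s['ft_force'],s['moment'])
a=np.radians(YAW);print('F along',s['ft_force']@[np.cos(a),np.sin(a),0],'lat',s['ft_force']@[-np.sin(a),np.cos(a),0])
for th in range(18,-1,-3): print(th,go(12.7,16.5,th))
E
```

```text
[ 580.64458455 -207.02294355   25.47413173] [-4.68762467 -6.93375979  5.77353197] [-1.41117983  0.99340038 -0.10371538]
F along -7.886590664432469 lat 2.8022379565215005
18 (array([ 0.0005,  0.0002, -0.0001]), array([-0.12,  0.11, -0.1 ]))
15 (array([0.0013, 0.0002, 0.0016]), array([-0.12,  3.11, -0.1 ]))
12 (array([0.0021, 0.0002, 0.0033]), array([-0.12,  6.11, -0.11]))
9 (array([0.003 , 0.0002, 0.0049]), array([-0.11,  9.11, -0.11]))
6 (array([0.004 , 0.0002, 0.0065]), array([-0.11, 12.11, -0.11]))
3 (array([0.005 , 0.0002, 0.0081]), array([-0.11, 15.11, -0.11]))
0 (array([0.006 , 0.0002, 0.0096]), array([-0.1 , 18.11, -0.12]))
```

```bash
python3 - <<'E'
from h import *
i=cams.camera_info('wrist');s=env.read_state();im=snap('wrist','w6.png');g=cv2.cvtColor(im,cv2.COLOR_RGB2GRAY)
R=Ro.from_quat(s['eef_rot']);T=s['tool_pos']
print('pred top rim',proj(i,T+R.apply([33.5,0,-25])),'low',proj(i,T+R.apply([33.5,0,1])),'nub',proj(i,T+R.apply([-32.5,0,-25])))
a=np.radians(YAW);ax=np.array([np.cos(a),np.sin(a),0])
for z in(30,):print('block front top',proj(i,S+53*ax+[0,0,z]),'back',proj(i,S+73*ax+[0,0,z]))
for v in range(128,215):print(v,g[v,226:286:6],end='\n' if v%2 else '   ')
print()
for v in range(296,322):print(v,g[v,228:282:6],end='\n' if v%2 else '   ')
c=im[60:384,140:370,::-1];cv2.imwrite('pics/w6c.png',cv2.convertScaleAbs(cv2.resize(c,None,fx=1.85,fy=1.85,interpolation=cv2.INTER_CUBIC),alpha=1.8))
E
```

```text
pred top rim [254.7783036  186.72174172] low [254.80802885 173.51506539] nub [254.91789502 317.10686627]
block front top [254.86787242 173.96346888] back [254.69048848 127.21578871]
128 [78 76 80 80 78 80 77 82 76 84]   129 [77 82 75 75 75 78 74 78 74 83]
130 [75 74 77 74 78 77 72 74 73 76]   131 [75 79 71 77 75 79 77 73 80 77]
132 [74 78 78 78 77 73 75 76 74 75]   133 [76 77 75 78 78 75 74 77 78 78]
134 [75 77 77 74 73 76 75 77 77 78]   135 [76 73 75 77 76 73 75 79 76 74]
136 [79 73 75 73 73 79 76 77 78 75]   137 [77 70 76 77 74 79 80 75 74 75]
138 [75 77 76 77 78 77 80 77 75 74]   139 [76 75 74 73 74 74 76 74 71 74]
140 [78 77 74 76 79 77 78 75 79 74]   141 [77 72 78 77 74 75 77 78 71 73]
142 [75 78 74 75 74 80 74 73 77 77]   143 [75 73 76 77 73 77 76 75 76 73]
144 [76 74 74 75 75 75 77 76 77 78]   145 [79 79 76 78 79 76 76 74 75 81]
146 [74 73 80 78 75 76 74 76 75 75]   147 [77 75 73 73 75 77 79 75 80 77]
148 [78 75 76 73 72 74 78 76 75 73]   149 [77 75 75 77 76 78 76 75 74 71]
150 [76 74 73 71 76 73 74 72 76 76]   151 [77 72 73 77 76 73 76 77 75 79]
152 [75 77 78 76 77 76 78 76 7
[... 3055 characters left out ...]
 131 123 147]   305 [ 69 125 118 128 134 137 133 122 154]
306 [ 70 125 130 122 136 136 128 129 159]   307 [ 81 129 152 122 135 134 131 150 159]
308 [111 130 162 130 134 129 143 177 156]   309 [132 134 165 165 140 136 171 179 150]
310 [132 133 163 184 166 164 187 180 140]   311 [110 130 165 185 183 183 192 177 133]
312 [ 66 113 158 183 187 186 189 177 113]   313 [ 31  68 128 179 187 185 186 148  71]
314 [ 27  36  77 160 187 185 166  87  40]   315 [ 36  33  35 105 164 161 110  39  29]
316 [ 30  26  22  47 111 106  52  25  34]   317 [28 36 30 28 55 46 31 23 40]
318 [28 29 31 27 26 33 27 30 33]   319 [29 17 27 31 37 30 31 25 29]
320 [28 32 31 24 17 34 35 23 34]   321 [35 31 28 29 22 24 16 26 28]
```

View pics/w6c.png

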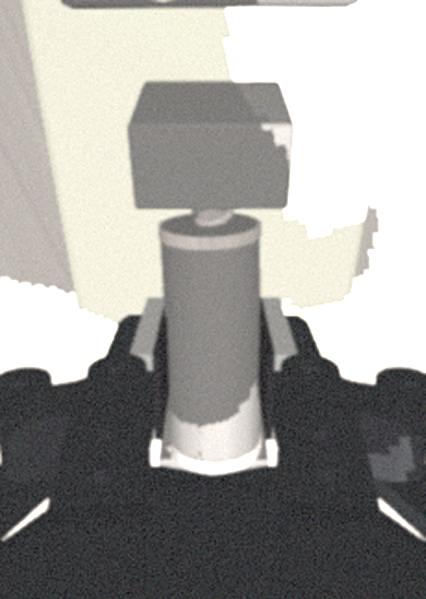

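View: the cell is unchanged in the grip and the spring's cap sits centrally on the flat end, with a gap left to the block. Rolling on.

servo_tool([
  [0.0006,0.0002,0.0008,0,1.5,0],
  [0.001,0.0002,0.0016,0,3,0],
  [0.0014,0.0002,0.0024,0,4.5,0],
  [0.0018,0.0002,0.0033,0,6,0],
  [0.0022,0.0002,0.0041,0,7.5,0],
  [0.0027,0.0002,0.0049,0,9,0],
  [0.0027,0.0002,0.0049,0,9,0],
  [0.0027,0.0002,0.0049,0,9,0],
])

```text
time_s: 11.53
tool_pos: [580.9, -206.2, 19.7]
eef_rot: [0.789, 0.609, -0.063, 0.048]
ft_force: [-5.8, -7.6, 4.2]
gripper_width: 23.9
```

```bash
python3 - <<'E'
from h import *
s=env.read_state();print(s['tool_pos'],s['ft_force'],s['moment'])
a=np.radians(YAW);print('F along',s['ft_force']@[np.cos(a),np.sin(a),0],'lat',s['ft_force']@[-np.sin(a),np.cos(a),0])
for th in range(9,-1,-3): print(th,go(12.4,16.5,th))
E
```

```text
[ 580.90309765 -206.18397874   19.66885814] [-5.76616502 -7.56875263  4.20809099] [-1.44832317  1.19469065  0.0432934 ]
F along -8.771402419138779 lat 3.6874347395640528
9 (array([ 0.0001,  0.0001, -0.0002]), array([-0.13,  0.11, -0.11]))
6 (array([0.0008, 0.0001, 0.0015]), array([-0.12,  3.11, -0.11]))
3 (array([0.0016, 0.0001, 0.0032]), array([-0.12,  6.11, -0.12]))
0 (array([0.0024, 0.0001, 0.0049]), array([-0.12,  9.11, -0.12]))
```

The spring cap shows about 1 mm left of the cell's axis and the side force agrees, so I shift 1.2 mm along tool -y while finishing the roll.

servo_tool([
  [0,-0.0006,-0.0002,0,0,0],
  [0.0001,-0.0012,-0.0002,0,0,0],
  [0.0005,-0.0012,0.0007,0,1.5,0],
  [0.0008,-0.0012,0.0015,0,3,0],
  [0.0012,-0.0012,0.0023,0,4.5,0],
  [0.0016,-0.0012,0.0032,0,6,0],
  [0.0016,-0.0012,0.0032,0,6,0],
  [0.0016,-0.0012,0.0032,0,6,0],
])

```text
time_s: 12.2
tool_pos: [581.0, -205.1, 16.2]
eef_rot: [0.791, 0.611, -0.022, 0.017]
ft_force: [-3.6, -8.6, 2.1]
gripper_width: 23.7
```

```bash
python3 - <<'E'
from h import *
s=env.read_state();print(s['tool_pos'],s['ft_force'],s['moment'])
a=np.radians(YAW);print('F along',s['ft_force']@[np.cos(a),np.sin(a),0],'lat',s['ft_force']@[-np.sin(a),np.cos(a),0])
for th in range(3,-1,-3): print(th,go(12.4,16.5,th))
print(go(10,15.5,0),go(3,15.5,0))
E
```

```text
[ 581.02642466 -205.12189986   16.2410665 ] [-3.61074608 -8.64078456  2.05920776] [-1.66385609  0.71735019  0.0587853 ]
F along -9.269613799191651 lat 1.3322556283801448
3 (array([-0.    ,  0.0003, -0.    ]), array([-0.01,  0.13, -0.11]))
0 (array([0.0006, 0.0003, 0.0017]), array([-0.01,  3.13, -0.11]))
(array([-0.0017,  0.0003,  0.0028]), array([-0.01,  3.13, -0.11])) (array([-0.0087,  0.0003,  0.0032]), array([-0.01,  3.13, -0.11]))
```

servo_tool([
  [0.0003,-0.0005,0.0008,0,1.5,0],
  [0.0006,-0.0005,0.0017,0,3.1,0],
  [0.0006,-0.0005,0.0017,0,3.1,0],
  [0.0006,-0.0005,0.0017,0,3.1,0],
])

```text
time_s: 12.53
tool_pos: [581.1, -204.7, 14.5]
eef_rot: [0.791, 0.611, -0.0, 0.0]
ft_force: [-2.0, -8.8, 1.8]
gripper_width: 24.0
```

servo_tool([
  [-0.001,0,0.0005,0,0,0],
  [-0.002,0,0.001,0,0,0],
  [-0.003,0,0.001,0,0,0],
  [-0.004,0,0.001,0,0,0],
  [-0.004,0,0.001,0,0,0],
  [-0.004,0,0.001,0,0,0],
])

```text
time_s: 13.03
tool_pos: [580.7, -206.5, 13.9]
eef_rot: [0.791, 0.612, 0.0, 0.0]
ft_force: [-4.3, -4.7, 6.9]
gripper_width: 23.9
```

```bash
python3 - <<'E'
from h import *
s=env.read_state();print(s['tool_pos'],s['ft_force'],s['moment'])
a=np.radians(YAW);print('F along',s['ft_force']@[np.cos(a),np.sin(a),0],'lat',s['ft_force']@[-np.sin(a),np.cos(a),0])
print(go(6,15.5,0),go(3,15.5,0))
E
```

```text
[ 580.71373046 -206.50823043   13.88174545] [-4.32551192 -4.69663256  6.91713252] [-0.94911043  0.78758016 -0.06980252]
F along -5.6300554225680015 lat 3.011791275921872
(array([-0.0045,  0.0002,  0.0004]), array([ 0.04, -0.04,  0.01])) (array([-0.0075,  0.0002,  0.0004]), array([ 0.04, -0.04,  0.01]))
```

servo_tool([
  [0,-0.0003,-0.0005,0,0,0],
  [-0.001,-0.0005,-0.0005,0,0,0],
  [-0.002,-0.0005,-0.0005,0,0,0],
  [-0.003,-0.0005,-0.0005,0,0,0],
  [-0.004,-0.0005,-0.0005,0,0,0],
  [-0.004,-0.0005,-0.0005,0,0,0],
  [-0.004,-0.0005,-0.0005,0,0,0],
])

```text
time_s: 13.62
tool_pos: [579.8, -209.8, 14.0]
eef_rot: [0.79, 0.613, 0.001, 0.0]
ft_force: [-0.9, -5.8, 2.6]
gripper_width: 23.9
```

servo_tool([
  [-0.001,0,0,0,0,0],
  [-0.002,0,0,0,0,0],
  [-0.0025,0,0,0,0,0],
  [-0.0025,0,0,0,0,0],
])

```text
time_s: 13.95
tool_pos: [579.3, -211.0, 13.8]
eef_rot: [0.79, 0.613, 0.001, -0.0]
ft_force: [1.8, -2.8, 4.1]
gripper_width: 23.8
```

```bash
python3 - <<'E'
from h import *
s=env.read_state();print(s['tool_pos'],s['ft_force'],s['moment'])
a=np.radians(YAW);print('F along',s['ft_force']@[np.cos(a),np.sin(a),0],'lat',s['ft_force']@[-np.sin(a),np.cos(a),0])
print(go(3,15.5,0))
E
```

```text
[ 579.26060528 -210.99981316   13.8374703 ] [ 1.84838648 -2.84729267  4.143395  ] [-0.41858039 -0.37964623 -0.15607032]
F along -2.2938006707866756 lat -2.502416158188072
(array([-0.0027,  0.0005,  0.0003]), array([ 0.03, -0.13,  0.09]))
```

servo_tool([
  [-0.0008,0.0004,0,0,0,0],
  [-0.0015,0.0005,0,0,0,0],
  [-0.0015,0.0005,0,0,0,0],
  [-0.0015,0.0005,0,0,0,0],
])

```text
time_s: 14.28
tool_pos: [579.1, -211.7, 13.8]
eef_rot: [0.79, 0.613, 0.001, -0.001]
ft_force: [0.3, 0.7, 5.7]
gripper_width: 23.9
```

servo_tool([
  [0,0,0,0,0,0],
  [0,0,0,0,0,0],
  [0,0,0,0,0,0],
  [0,0,0,0,0,0],
  [0,0,0,0,0,0],
  [0,0,0,0,0,0],
], jaw=150, grip_force=20)

```text
time_s: 14.78
tool_pos: [578.4, -212.8, 13.3]
eef_rot: [0.79, 0.613, 0.0, -0.001]
ft_force: [-0.9, -0.2, -0.2]
gripper_width: 35.2
```

servo_tool([
  [0,0,-0.01,0,0,0],
  [0,0,-0.03,0,0,0],
  [0,0,-0.06,0,0,0],
  [0,0,-0.1,0,0,0],
  [-0.03,0,-0.13,0,0,0],
  [-0.06,0,-0.165,0,0,0],
  [-0.07,0,-0.165,0,0,0],
  [-0.07,0,-0.165,0,0,0],
  [-0.07,0,-0.165,0,0,0],
])

```text
time_s: 15.53
tool_pos: [560.8, -281.9, 179.2]
eef_rot: [0.791, 0.612, 0.001, -0.0]
ft_force: [0.4, 1.2, -0.9]
gripper_width: 35.6
```

```bash
python3 - <<'E'
from h import *
i=cams.camera_info('wrist');s=env.read_state();im=snap('wrist','w7.png');print(s['tool_pos'],s['ft_force'],s['time_s'])
c=im[0:180,180:330,::-1];cv2.imwrite('pics/w7c.png',cv2.convertScaleAbs(cv2.resize(c,None,fx=3.3,fy=3.3,interpolation=cv2.INTER_CUBIC),alpha=1.2))
a=np.radians(YAW);ax=np.array([np.cos(a),np.sin(a),0]);q=lambda x,z:((proj(i,S+x*ax+[0,0,z])-[180,0])*3.3).round(0)
for n,x,z in(('flat top',33,28.5),('lip edge',-28,33),('wall out',-42.5,33),('block front',53,30),('nub-end body top',-33,28.5)):print(n,q(x,z))
snap('scene','s7.png')
E
```

```text
[ 560.77756621 -281.90291237  179.19045842] [ 0.36577177  1.21893817 -0.86988439] 15.5333
flat top [248. 221.]
lip edge [249. 441.]
wall out [249. 491.]
block front [248. 144.]
nub-end body top [249. 457.]
```

View pics/w7c.png

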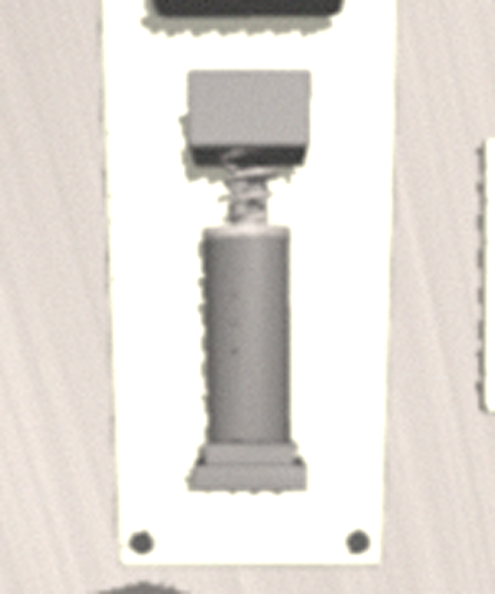

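The view shows the cell under the lip, which covers its nub end. Its flat end is at row ~225 (home predicts 221) with the spring against it, and the cradle rows match the prediction. Handing in.

```bash
python3 -c "
from plant import env
print(env.close_job())"
```

```text
the job is handed in; nothing more can be done
None
```

The thick cell is in the cradle and the job is handed in at about 15.5 s of the 72 s allowed. I gripped it on the wire rest and tipped its flat end 33° down against the spring. I pressed, rolled it level past the lip, let it back until the nub met the end wall, then released and withdrew.

**What the last checks showed:**
- **Final wrist picture:** the cell lies along the ribs with its nub end under the lip and the spring on its flat end. The flat end's edge showed about 4 pixels (roughly 1 mm) nearer the wall than my model of home predicted, within the calibration error. I did not separately measure that it lies fully on the ribs.
- **Force after release:** close to zero, so the robot was touching nothing.
- **Forces during the job:** the wrist reading stayed around 10 N or less throughout.

**What disagreed:**
- **Spring travel:** force gave about 9–11 mm while pressed, and geometry up to about 12 mm. Both are enough to clear the lip and short of solid at 15 mm.
- **Side and upward forces:** up to about 4 N sideways and 7 N upward appeared during the roll and setting down. I corrected the sideways force by shifting about 1 mm, and eased the upward force with a small lift.
- **Other objects:** I did not look at the other objects again after the job. No move went near them.

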